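Close up the tray dryer

ROBOT

A 6-joint arm with a two-finger parallel gripper is mounted at the origin on the work surface. World frame = base frame: x ahead of the robot, y to its left, z up, the work surface at z = 0. Lengths are in mm, angles in rad, forces in N, time in s.
With the tool pointing down it reaches from about 275 to 750 mm from the base axis. Payload 10.2 kg.
Tool frame: the origin (TCP) lies between the finger pads; the fingertips stand 11 mm ahead of it and the grasp point (between the pads) lies 8 mm behind it; z points along the fingers, y is the line along which they close (so a half turn about z gives the same grasp; the last joint's range is limited). The gripper opens to 85 mm and grips with 20 to 120 N. Pads are 22 mm wide; open, the fingers measure 114 mm over their backs; the gripper's body (76 mm by 85 mm) begins 54 mm behind the grasp point. The pads swing forward as they close: fully open they stand 13 mm farther back than shut.
Start: joints at [-1.388, 0.313, 1.498, -0, 1.331, -0.223], TCP at [207.234, -482.375, 242.294] pointing down, gripper open.
Joint ranges: [-2.94, 2.94], [-0.97, 2.17], [0.19, 2.56], [-1.23, 4.37], [0.02, 3.11], [-2.88, 2.88]. Speed limits (rad/s): [2.39, 2.39, 3.01, 3.14, 3.14, 3.14].

INTERFACE

Orientations are given as a unit quaternion [w, x, y, z].
In Python, from rig import sense, eyes, finish_job gives the robot as it stands.
- The arm moves only by the shell command python3 -m jog 'ROWS' [FORCE]. ROWS is JSON, a list of rows, each a list of 7 numbers: the shift along the tool's x, y, z in m, then the turn, a rotation vector about the tool's x, y, z in rad, then the finger opening in m, from 0 to 0.0854. In form: [[dx, dy, dz, rx, ry, rz, gripper], ...]. A call has 1 to 5 rows; each row shifts and turns the commanded pose from where the row before left it, along the tool's axes as they then stand; what a row does not reach is not made up. A row lasts 1/10 s, in which the tool goes at most 50 mm and 8.59 degrees, less where a joint would pass 70% of its speed; a pose out of reach is approached as far as the arm can. A call is refused whole if a number of a shift passes 0.05 or a number of a turn 0.15, either way. A call with a gripper value outside its range is refused whole. The fingers move at their own pace and stop on an object; FORCE is the grip in N (left out, the last holds). Time passes only in rows, so rows that do not move let the fingers close. It gives the time, the measured TCP pose, the force, the opening and the grip force at its end, in the units of the state.
- sense(): the state, without advancing time (a new reading comes with each control period).
- eyes.capture(name): name is "side" or "top" or "wrist"; returns the picture (480x640x3 uint8, red, green, blue); there is no depth.
- eyes.calibration(name): a dict with "fx", "fy", "cx", "cy" (pixels), "dist" ([k1, k2, p1, p2, k3] as OpenCV has them; the pictures are not rectified), "cam_to_world" (4x4, takes a point from camera to world coordinates); the wrist camera has in their place "mount" (4x4, takes a point from camera to tool coordinates, whose origin is the TCP and whose axes are the flange's). Camera axes: x right, y down, z forward; pixel columns grow to the right and rows downward; lengths in mm; the calibration is good to about 2 mm. A picture is of the moment at which its call begins: read the wrist's pose just before it. calibration takes no time and is no camera call.
- finish_job(): hands the job in; it is judged then, once.
The state is a dict: "time_s": time; "joints": joint angles; "dq": joint speeds; "tau": joint torques, N m; "eef_pos": TCP position; "ee_rot": TCP orientation; "force": force on the tool from outside, world axes, zero at the start; "wrist_torque": the same for the moment, N m; "grip_width": opening from 0.0 (shut) to 1.0 (fully open); "grip_force": force on a finger pad.
Only numpy, scipy, OpenCV 4.12 (cv2) and the standard library are available. Lean on these libraries where they do the work, as an engineer would, in place of code of your own. Each camera call takes 0.05 s, during which the arm holds its last target. There are 200 camera calls.

TASK

One tray of the small bench dryer has been left drawn out. Slide it fully home on its runners, then swing the door to without slamming it and press it shut by feel, no harder than about 25 N, until its sprung tongue has ridden over the strike and snapped in and the door stays shut by itself. Leave the other things as they are.

Things in the scene. Friction and masses are not known exactly. Their poses are not given: they have to be found in the camera images.
- dryer: Stainless steel bench dryer, fixed: 360 mm wide, 300 deep, 245 high, open front to the robot. Origin: on the table under the middle of its front face; x points into it, y to its left seen by the robot, z up. Opening 260 mm wide, 45 to 205 mm high, with three tiers of runners for trays. The door hangs on the left; trays must be home before it can shut.
- tray_low: Open tray of bare sheet metal, slotted floor, on the lowest tier's runners: 250 mm deep (x, into the dryer), 252 wide, 25 high, 3 mm walls, 0.5 kg, slides at 2 to 6 N. Origin: centre of its underside, 62 mm above the table; plain front wall at x = -125 mm. Home, on the back stops, its origin is at dryer x = 131 mm, its front 6 mm inside. One of the three starts 65 to 100 mm out, the others home.
- tray_mid: Open tray of bare sheet metal, slotted floor, on the middle tier's runners: 250 mm deep (x, into the dryer), 252 wide, 25 high, 3 mm walls, 0.5 kg, slides at 2 to 6 N. Origin: centre of its underside, 112 mm above the table; plain front wall at x = -125 mm. Home, on the back stops, its origin is at dryer x = 131 mm, its front 6 mm inside. One of the three starts 65 to 100 mm out, the others home.
- tray_top: Open tray of bare sheet metal, slotted floor, on the top tier's runners: 250 mm deep (x, into the dryer), 252 wide, 25 high, 3 mm walls, 0.5 kg, slides at 2 to 6 N. Origin: centre of its underside, 162 mm above the table; plain front wall at x = -125 mm. Home, on the back stops, its origin is at dryer x = 131 mm, its front 6 mm inside. One of the three starts 65 to 100 mm out, the others home.
- door (a joint): Door angle, rad: 0 is parallel to the dryer's front, positive is open, starts at 1.38 to 1.75; stays where left. At angle a the door runs from the hinge along dryer (-sin a, -cos a), 8 to 310 mm out, 37 to 237 mm high, 24 thick, 1.5 kg. From 7 mm before angle 0 a soft seal at the free edge pushes back with 1 N per mm. Latched it rests within 0.02 of 0, depending on how the strike is set.
- tongue (a joint): How far the latch tongue is pushed into the door's edge, m: 0 is fully out, 0.0095 fully in. Its slope meets the strike some 16 mm before it latches and needs 11 to 18 N near the free edge; the force drops as the nose crests the lip (6 mm in), then slides 7 mm and snaps out behind it. 2 mm on, the door's edge lands hard on the strike's foot. Not latched, the door springs back a little.
- tongue_tip (a point): Nose of the tongue, a sprung brass wedge 22 mm high, 125 mm above the table, 322 mm from the hinge axis, 12 mm proud of the door's free edge when out. Its slope faces the dryer, its flat side the robot when the door is shut.
- strike (a point): Nominal middle of the strike's lip: a fixed dark steel bracket 50 mm high on the right of the dryer's front, 136 to 180 mm right of its middle; the lip points left to the door's edge, 125 mm above the table. The strike is on slotted screws: lip and foot stand up to 5 mm nearer to or farther from the robot than this, so latching depth must be felt. Nominally it latches at door angle 0.
- door_hinge (a point): Point on the door's upright hinge axis, 22 mm in front of the dryer's front face, 168 mm left of its middle, 120 mm above the table. The axis lies mid-way in the door's 24 mm thickness.
- door_press (a point): Point on the door's outer face in the plain steel upper corner by the latch: 285 mm from the hinge axis, 25 mm from the free edge, 215 mm above the table. The flat top rail is 40 mm high (197 to 237 mm above the table). Below it a bow pull handle stands 34 mm proud, at heights of 54 to 178 mm. x points inward through the door.
- jar: Closed amber glass jar, 84 mm across, 130 mm high, a bystander. Origin: centre of its underside.
- bowl: Steel bowl, 150 mm across, 60 mm high, a bystander. Origin: centre of its underside.
- oil: Green glass bottle, 64 mm across, 170 mm high, a bystander. Origin: centre of its underside.
- spatula: Spatula lying flat on the table in front of the dryer, under the swing of the door, a bystander. It lies along its x; origin: underside.
- scoop: Large spoon lying flat on the table, a bystander. It lies along its x; origin: underside.
- timer: Grey kitchen timer, 60 x 90 x 30 mm, lying on top of the dryer towards the back, a bystander. Origin: centre of its underside.
- cup: Steel cup, 80 mm across, 70 mm high, a bystander. Origin: centre of its underside.

How it is judged:
By the outcome, as a careful person would: the job done as asked, in the order asked, and still so for the second after the job is handed in, with the robot touching nothing.
It also fails if it takes over 58 s, if anything falls off the work surface, if the arm or the gripper's body presses on something with over 40 N, if the wrist force passes 120 N, or if a joint passes its speed limit or range.

## Working session

There is one attempt and no reset: what is moved stays moved. The work goes in short steps, Python scripts to look and compute and a shell command to move; the robot and the scene stay as the last step left them, time stands still between calls to the robot, and variables do not carry over. Pictures are saved under pics/ and viewed, at most 10 in all, crops included, and the job is handed in when it is done.

```bash
mkdir -p pics; ls
python3 - <<'E'
from rig import sense, eyes
import cv2, numpy as np
print(sense())
for n in ("side","top"):
    cv2.imwrite(f"pics/{n}0.png", eyes.capture(n)[:,:,::-1])
    c=eyes.calibration(n); print({k:np.round(v,3).tolist() for k,v in c.items()})
c=eyes.calibration("wrist");print({k:np.round(v,3).tolist() for k,v in c.items()})
E
```

```text
pics
{'time_s': 0.0, 'joints': array([-1.38841068e+00,  3.13430841e-01,  1.49840319e+00, -9.34353293e-06,
        1.33100760e+00, -2.23399820e-01]), 'dq': array([ 0.00072062, -0.00112849, -0.00076122, -0.00053219, -0.00025139,
       -0.00068239]), 'tau': array([ 1.03205981e-03, -4.12263787e+01, -2.59748447e+01, -1.58124249e-05,
        4.16958559e-03, -8.05302022e-06]), 'eef_pos': array([ 207.18214997, -482.13612592,  241.75763177]), 'ee_rot': array([-6.24451253e-04,  9.79487366e-01,  2.01504617e-01,  8.26911259e-06]), 'force': array([ 0.00366095, -0.82645929, -0.59586432]), 'wrist_torque': array([ 0.0368055 , -0.06312886,  0.0152651 ]), 'grip_force': 0.0, 'grip_width': 1.002225588178703}
{'fx': 497.732, 'fy': 497.732, 'cx': 320.2, 'cy': 235.226, 'dist': [-0.079, 0.0, 0.0, 0.0, 0.0], 'cam_to_world': [[0.884, -0.268, 0.384, 26.621], [-0.467, -0.539, 0.701, -980.612], [0.019, -0.799, -0.602, 1004.225], [0.0, 0.0, 0.0, 1.0]]}
{'fx': 527.421, 'fy': 527.421, 'cx': 325.027, 'cy': 236.403, 'dist': [-0.038, 0.0, 0.0, 0.0, 0.0], 'cam_to_world': [[-0.005, -0.993, 0.115, 371.618], [-1.0, 0.004, -0.011, -0.654], [0.01, -0.115, -0.993, 1631.701], [0.0, 0.0, 0.0, 1.0]]}
{'fx': 368.109, 'fy': 368.109, 'cx': 326.635, 'cy': 239.168, 'dist': [0.013, 0.0, 0.0, 0.0, 0.0], 'mount': [[-0.0, -0.955, -0.298, 75.935], [1.0, -0.001, 0.001, -0.115], [-0.001, -0.298, 0.955, -131.94], [0.0, 0.0, 0.0, 1.0]]}
```

View pics/side0.png

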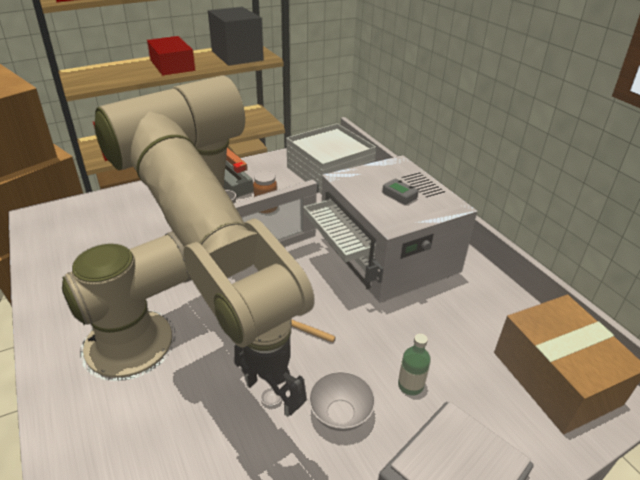

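View pics/top0.png

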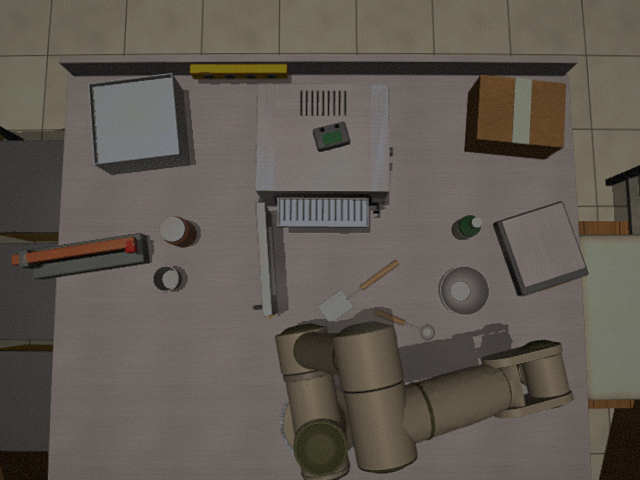

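The side view shows a tray drawn out (~(340,228)) with the door open to its left. In the top view, the dryer's front edge is near row 191, the tray front near row 227 (cols 278–368), and the door top runs from (262,203) to (267,315). I'll zoom in on both.

Run:
```python
import cv2, numpy as np
a=cv2.imread("pics/top0.png")[170:330,240:410]; b=cv2.imread("pics/side0.png")[150:310,230:400]
f=lambda i:cv2.convertScaleAbs(cv2.resize(i,None,fx=3.5,fy=3.5,interpolation=cv2.INTER_CUBIC),alpha=1.3)
a,b=f(a),f(b)
cv2.imwrite("pics/z0.png",cv2.resize(np.hstack([a[:, :595],b]),(800,376)) if 0 else cv2.resize(a,(595,560)))
cv2.imwrite("pics/z1.png",cv2.resize(b,(595,560)))
```

```text
(no output)
```

View pics/z0.png

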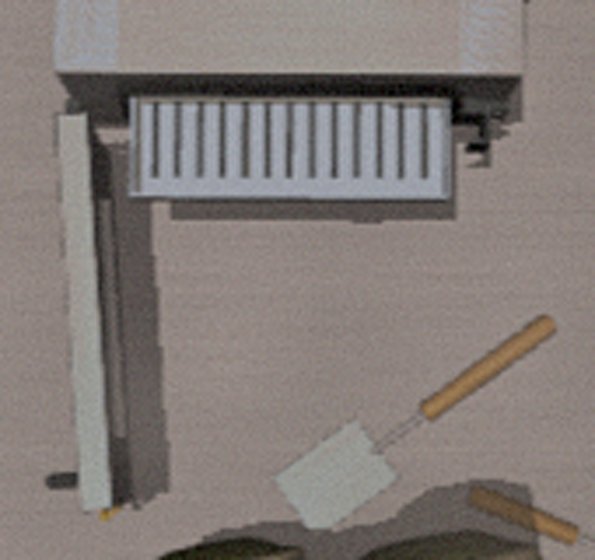

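View pics/z1.png

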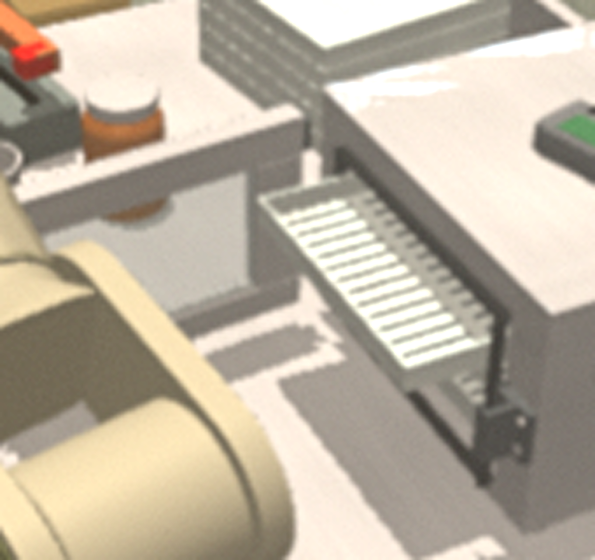

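The top zoom shows the dryer's front top corners at (57,73) and (521,73), the tray's front rim from (130,197) to (449,197), and the door top ending at (83..111,508). The side zoom shows the drawn tray's rim corners at about (262,200) and (406,372).

```bash
cat > h.py <<'E'
from rig import sense, eyes
import cv2, numpy as np
from scipy.spatial.transform import Rotation as R
def ray(n,uv):
    c=eyes.calibration(n);K=np.array([[c['fx'],0,c['cx']],[0,c['fy'],c['cy']],[0,0,1]])
    p=cv2.undistortPoints(np.array([[uv]],float),K,np.array(c['dist'],float))[0,0]
    T=np.array(c['cam_to_world']);return T[:3,3],T[:3,:3]@np.array([p[0],p[1],1])
def plane(n,uv,z):
    o,d=ray(n,uv);return o+d*(z-o[2])/d[2]
def tri(u1,u2):
    o1,d1=ray("top",u1);o2,d2=ray("side",u2)
    s=np.linalg.lstsq(np.c_[d1,-d2],o2-o1,rcond=None)[0]
    a,b=o1+s[0]*d1,o2+s[1]*d2;return (a+b)/2,np.linalg.norm(a-b)
E
python3 - <<'E'
from h import *
np.set_printoptions(precision=1,suppress=True)
t=lambda x,y:(240+x/3.5-.4,170+y/3.5-.4); s=lambda x,y:(230+x/3.5-.4,150+y/3.5-.4)
print("dryer",plane("top",t(57,73),245),plane("top",t(521,73),245))
for z in(87,137,187): print(z,plane("top",t(130,198),z),plane("top",t(450,198),z))
print(tri(t(130,198),s(260,200)),tri(t(450,198),s(406,370)))
for p in((60,115),(86,113),(83,508),(111,508)):print("door",plane("top",t(*p),237))
for p in((275,475),(550,320),(355,420),(318,530)):print("spat",plane("top",t(*p),5))
E
```

```text
dryer [656.4 168.7 245. ] [ 655.4 -186.1  245. ]
87 [581.3 125.2  87. ] [ 580.4 -145.    87. ]
137 [574.5 121.2 137. ] [ 573.6 -140.3  137. ]
187 [567.8 117.1 187. ] [ 566.9 -135.7  187. ]
(array([568.9, 116.7, 186.6]), np.float64(2.356093327191902)) (array([ 566.4, -135.4,  187.4]), np.float64(0.8975374975047573))
door [625.3 167.  237. ]
door [626.8 147.1 237. ]
door [327.2 146.9 237. ]
door [327.1 126.  237. ]
spat [347.7   3.9   5. ]
spat [ 482.3 -239.7    5. ]
spat [395.2 -66.5   5. ]
spat [299.8 -33.4   5. ]
```

```bash
python3 -m jog '[[0,0,0,0,0,0.135,0],[0,0,0,0,0,0.135,0],[0,0,0,0,0,0.135,0]]' 60
python3 -m jog '[[0.023,-0.04,0,0,0,0,0],[0.023,-0.04,0,0,0,0,0],[0.023,-0.04,0,0,0,0,0],[0.023,-0.04,0,0,0,0,0],[0.023,-0.04,0,0,0,0,0]]' 
python3 -m jog '[[0.023,-0.04,0,0,0,0,0],[0.023,-0.04,0,0,0,0,0],[0.023,-0.04,0,0,0,0,0],[0.023,-0.04,0,0,0,0,0],[0.023,-0.04,0,0,0,0,0]]' 
python3 -m jog '[[0.02,-0.035,0,0,0,0,0],[0.02,-0.035,0,0,0,0,0],[0,0,0,0,0,0,0]]'
```

```text
time_s: 0.4
eef_pos: [207.2, -482.2, 242.0]
ee_rot: [-0.0, 1.0, -0.002, -0.0]
force: [0.5, -0.6, 0.3]
grip_width: 0.514
grip_force: 0.0
time_s: 0.9
eef_pos: [322.5, -280.5, 242.1]
ee_rot: [-0.0, 1.0, 0.0, -0.0]
force: [0.7, -0.2, -0.2]
grip_width: -0.003
grip_force: 0.0
time_s: 1.4
eef_pos: [437.4, -80.3, 242.2]
ee_rot: [0.0, 1.0, 0.0, -0.0]
force: [2.0, -1.2, -0.6]
grip_width: -0.002
grip_force: 0.0
time_s: 1.7
eef_pos: [477.8, -8.8, 241.9]
ee_rot: [-0.0, 1.0, 0.003, -0.0]
force: [0.2, -0.1, -0.5]
grip_width: 0.004
grip_force: 0.0
```

```bash
python3 -m jog '[[0,0,0,0,0.131,0,0],[0,0,0,0,0.131,0,0],[0,0,0,0,0.131,0,0]]' 
python3 -m jog '[[0,0,0,0,0.131,0,0],[0,0,0,0,0.131,0,0],[0,0,0,0,0.131,0,0]]' 
python3 -m jog '[[-0.004,0,0.028,0,0,0,0],[-0.004,0,0.028,0,0,0,0],[-0.003,0,0.026,0,0,0,0],[0,0,0,0,0,0,0]]'
python3 - <<'E'
from h import *
cv2.imwrite("pics/w1.png",eyes.capture("wrist")[:,:,::-1]); print(sense()['joints'])
E
```

```text
time_s: 2.0
eef_pos: [476.7, -12.7, 242.4]
ee_rot: [0.001, 0.98, 0.0, 0.198]
force: [1.1, 0.4, -0.7]
grip_width: -0.004
grip_force: 0.0
time_s: 2.3
eef_pos: [476.5, -11.3, 242.1]
ee_rot: [-0.002, 0.929, 0.002, 0.37]
force: [0.6, 1.0, 0.2]
grip_width: -0.002
grip_force: 0.0
time_s: 2.7
eef_pos: [525.3, -10.2, 172.3]
ee_rot: [-0.004, 0.931, 0.002, 0.366]
force: [0.1, 0.4, 0.2]
grip_width: 0.002
grip_force: 0.0
[-0.3641184   0.13333174  2.13020014  1.01177568  0.3007417   0.30626156]
```

View pics/w1.png

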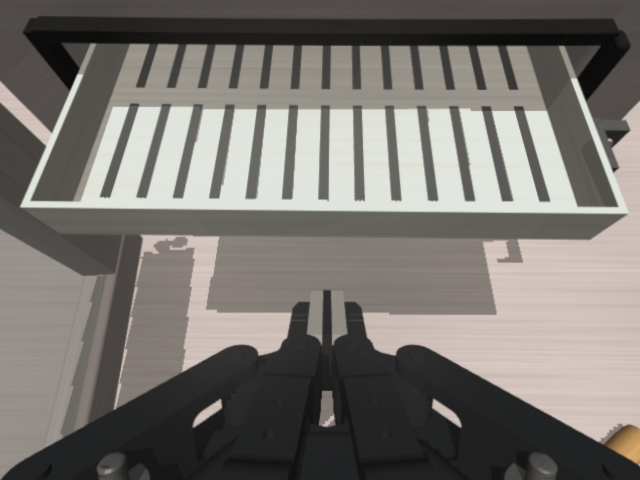

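The wrist picture shows the fingers centred on the drawn tray's front wall (cols 22–628, rows 205–240). Now I push it, watching the force.

```bash
python3 -m jog '[[0.0073,0,0.0068,0,0,0,0],[0.0073,0,0.0068,0,0,0,0],[0.0073,0,0.0068,0,0,0,0],[0.0073,0,0.0068,0,0,0,0]]' 
python3 -m jog '[[0.0073,0,0.0068,0,0,0,0],[0.0073,0,0.0068,0,0,0,0],[0.0073,0,0.0068,0,0,0,0]]'
python3 - <<'E'
from rig import sense
print(sense()['joints'])
E
```

```text
time_s: 3.15
eef_pos: [566.5, -9.7, 176.4]
ee_rot: [-0.003, 0.929, 0.003, 0.369]
force: [-3.3, 0.2, 2.4]
grip_width: -0.001
grip_force: 2.0
time_s: 3.45
eef_pos: [596.4, -9.4, 176.5]
ee_rot: [-0.003, 0.929, 0.003, 0.369]
force: [-4.6, -1.2, 2.0]
grip_width: -0.001
grip_force: 1.8
[-0.30088091  0.27294278  1.94110678  0.83437187  0.28820121  0.53224967]
```

```bash
python3 -m jog '[[0.0073,0,0.0068,0,0,0,0],[0.0073,0,0.0068,0,0,0,0],[0.0073,0,0.0068,0,0,0,0]]' 
python3 -m jog '[[0.0044,0,0.004,0,0,0,0],[0.003,0,0.0027,0,0,0,0]]'
python3 -m jog '[[0.0022,0,0.002,0,0,0,0]]';python3 -m jog '[[0.0022,0,0.002,0,0,0,0]]'
```

```text
time_s: 3.75
eef_pos: [626.3, -9.2, 176.6]
ee_rot: [-0.003, 0.93, 0.003, 0.369]
force: [-2.9, 0.1, 1.0]
grip_width: 0.001
grip_force: 1.6
time_s: 3.95
eef_pos: [636.1, -9.2, 176.5]
ee_rot: [-0.003, 0.93, 0.003, 0.369]
force: [-4.9, -0.5, 4.0]
grip_width: -0.001
grip_force: 2.2
time_s: 4.05
eef_pos: [638.8, -9.1, 176.3]
ee_rot: [-0.003, 0.93, 0.003, 0.369]
force: [-4.2, -0.5, 3.1]
grip_width: 0.001
grip_force: 2.3
time_s: 4.15
eef_pos: [641.6, -9.1, 176.1]
ee_rot: [-0.003, 0.93, 0.002, 0.368]
force: [-4.8, -0.8, 3.6]
grip_width: -0.001
grip_force: 2.5
```

```bash
for i in 1; do python3 -m jog '[[0.0015,0,0.0014,0,0,0,0]]';python3 -m jog '[[0.0015,0,0.0014,0,0,0,0]]';python3 -m jog '[[0.0011,0,0.001,0,0,0,0]]';python3 -m jog '[[0.0007,0,0.0007,0,0,0,0]]';python3 -m jog '[[0.0007,0,0.0007,0,0,0,0]]'; done | grep -E 'eef|force: \['
```

```text
eef_pos: [643.6, -9.1, 176.0]
force: [-4.7, -0.0, 2.6]
eef_pos: [645.6, -9.1, 175.9]
force: [-5.1, 0.2, 4.1]
eef_pos: [647.1, -9.1, 175.8]
force: [-5.2, -0.3, 3.6]
eef_pos: [647.9, -9.0, 175.7]
force: [-16.4, -2.0, 10.4]
eef_pos: [648.2, -8.6, 175.6]
force: [-28.4, -0.3, 16.4]
```

The tray hit its stop at TCP x ≈ 648 mm (28 N). I'll back out, straighten the tool, and cross over to the outer side of the door.

```bash
python3 -m jog '[[-0.011,0,-0.01,0,0,0,0],[-0.022,0,-0.0205,0,0,0,0],[-0.022,0,-0.0205,0,0,0,0],[-0.022,0,-0.0205,0,0,0,0],[-0.022,0,-0.0205,0,0,0,0]]'
python3 -m jog '[[-0.011,0,-0.01,0,-0.126,0,0],[0,0,0,0,-0.126,0,0],[0,0,0,0,-0.126,0,0]]' 
python3 -m jog '[[0,0,0,0,-0.126,0,0],[0,0,0,0,-0.126,0,0],[0,0,0,0,-0.126,0,0]]' 
python3 -m jog '[[0,0,-0.05,0,0,0,0],[0,0,-0.05,0,0,0,0],[0,0,0,0,0,0,0]]'
python3 - <<'E'
from h import *
print(sense()['joints'])
cv2.imwrite("pics/top2.png",cv2.resize(eyes.capture("top")[130:330,200:440,::-1],None,fx=2.5,fy=2.5))
E
```

```text
time_s: 5.15
eef_pos: [512.7, -9.8, 174.7]
ee_rot: [-0.003, 0.93, 0.002, 0.368]
force: [0.3, -0.9, -0.2]
grip_width: -0.003
grip_force: 0.0
time_s: 5.45
eef_pos: [508.6, -3.7, 175.0]
ee_rot: [-0.015, 0.967, 0.01, 0.253]
force: [-0.2, 1.6, -0.7]
grip_width: -0.002
grip_force: 0.0
time_s: 5.75
eef_pos: [509.5, -3.6, 175.7]
ee_rot: [-0.012, 0.998, 0.013, 0.067]
force: [-0.1, 0.2, -0.1]
grip_width: 0.001
grip_force: 0.0
time_s: 6.05
eef_pos: [497.4, -6.6, 280.2]
ee_rot: [-0.012, 0.997, 0.014, 0.074]
force: [0.4, -0.0, -0.6]
grip_width: 0.001
grip_force: 0.0
[-0.28224715  0.14581423  1.61621415  0.06885895  1.24457719  1.2432798 ]
```

View pics/top2.png

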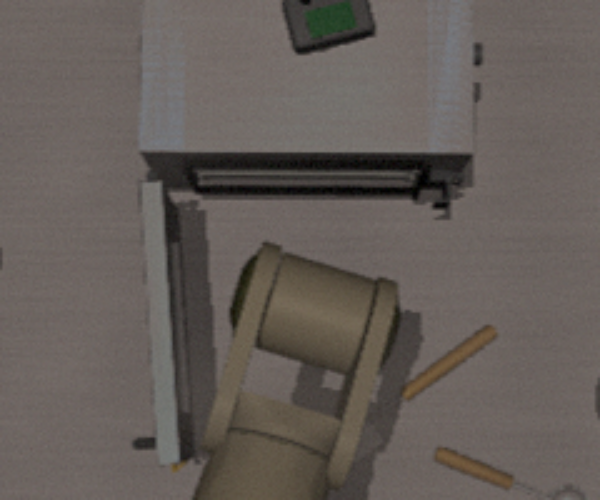

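The tray's rim now sits inside the dryer front (rows 165–195) and nothing else has moved. I'll add a helper that gives the deltas to a target.

```bash
cat >> h.py <<'E'
def todo(pos,psi):
    s=sense();q=s['ee_rot'];Rc=R.from_quat([q[1],q[2],q[3],q[0]])
    Rt=R.from_euler('z',psi)*R.from_euler('x',np.pi)
    print("rotvec",np.round((Rc.inv()*Rt).as_rotvec(),3),"shift after rot",np.round(Rt.inv().apply(np.array(pos)-s['eef_pos']),1),"joints",np.round(s['joints'],2),"F",np.round(s['force'],1))
E
python3 -m jog '[[-0.03,-0.039,0,0,-0.074,0,0],[-0.03,-0.039,0,0,-0.074,0,0],[-0.03,-0.039,0,0,0,0,0],[-0.03,-0.039,0,0,0,0,0],[-0.03,-0.039,0,0,0,0,0]]'
python3 -m jog '[[0,0,0,0,0,-0.14,0],[0,0,0,0,0,-0.14,0],[0,0,0,0,0,-0.14,0],[0,0,0,0,0,-0.14,0],[0,0,0,0,0,-0.14,0]]'
python3 -m jog '[[0,0,0,0,0,-0.14,0],[0,0,0,0,0,-0.14,0],[0,0,0,0,0,-0.14,0],[0,0,0,0,0,-0.14,0],[0,0,0,0,0,-0.14,0]]'
python3 -c "
from h import *
todo([346,186,216],np.pi/2)"
```

```text
time_s: 6.6
eef_pos: [338.7, 185.7, 272.6]
ee_rot: [-0.012, 1.0, 0.014, -0.006]
force: [1.2, 0.7, 0.6]
grip_width: 0.001
grip_force: 0.0
time_s: 7.1
eef_pos: [340.1, 184.6, 272.6]
ee_rot: [-0.013, 0.933, 0.359, -0.001]
force: [0.2, 0.1, -0.0]
grip_width: 0.004
grip_force: 0.0
time_s: 7.6
eef_pos: [340.2, 184.6, 272.6]
ee_rot: [-0.013, 0.754, 0.657, 0.003]
force: [-0.7, -0.9, 0.4]
grip_width: 0.001
grip_force: 0.0
rotvec [-0.013 -0.023 -0.136] shift after rot [ 1.4  5.8 56.6] joints [ 0.18 -0.03  1.81  0.03  1.36  0.31] F [-0.7 -0.9  0.4]
```

```bash
python3 -m jog '[[0.001,0.003,0.028,-0.013,-0.023,-0.1,0],[0.001,0.003,0.028,0,0,-0.1,0],[0,0,0,0,0,0,0]]'
python3 -m jog '[[-0.008,0,0,0,0,0,0],[-0.008,0,0,0,0,0,0]]'
python3 -m jog '[[-0.005,0,0,0,0,0,0],[-0.005,0,0,0,0,0,0]]'
python3 -c "
from h import *
todo([350,186,216],np.pi-1.497)"
```

```text
time_s: 7.9
eef_pos: [344.6, 186.4, 214.3]
ee_rot: [-0.002, 0.686, 0.728, -0.003]
force: [-0.6, -0.2, 0.1]
grip_width: -0.003
grip_force: 0.0
time_s: 8.1
eef_pos: [347.7, 170.2, 218.6]
ee_rot: [0.001, 0.687, 0.727, 0.001]
force: [0.3, -0.3, 0.5]
grip_width: 0.0
grip_force: 0.0
time_s: 8.3
eef_pos: [348.2, 160.1, 218.4]
ee_rot: [0.001, 0.687, 0.727, 0.001]
force: [0.9, 0.1, 0.7]
grip_width: 0.003
grip_force: 0.3
rotvec [ 0.003  0.    -0.017] shift after rot [25.7  3.7  2.4] joints [ 0.12  0.02  1.92 -0.    1.21  0.07] F [0.9 0.1 0.7]
```

```bash
python3 -m jog '[[-0.007,0,0,0,0,-0.03,0],[-0.01,-0.0006,0.001,0,0,-0.035,0],[-0.0142,-0.0008,0,0,0,-0.05,0],[-0.0142,-0.0008,0,0,0,-0.05,0]]'
python3 -m jog '[[-0.0142,-0.0008,0,0,0,-0.05,0],[-0.0142,-0.0008,0,0,0,-0.05,0],[-0.0142,-0.0008,0,0,0,-0.05,0],[-0.0142,-0.0008,0,0,0,-0.05,0]]'
python3 -c "
from h import *
s=sense();p=s['eef_pos'];v=p[:2]-[634,159];print(np.hypot(*v));todo(p,np.pi-1.4)"
```

```text
time_s: 8.7
eef_pos: [351.3, 114.8, 217.1]
ee_rot: [0.001, 0.623, 0.782, 0.001]
force: [1.2, 1.0, 0.3]
grip_width: -0.001
grip_force: 0.5
time_s: 9.1
eef_pos: [364.9, 59.5, 217.2]
ee_rot: [0.001, 0.542, 0.84, 0.001]
force: [0.7, 1.5, -0.1]
grip_width: 0.002
grip_force: 0.5
286.9216213623248
rotvec [0.002 0.001 0.253] shift after rot [0. 0. 0.] joints [-0.16 -0.02  1.95  0.    1.2  -0.58] F [ 0.7  1.5 -0.1]
```

```bash
for k in 1; do python3 -m jog '[[-0.0142,-0.0008,0,0,0,-0.052,0],[-0.0142,-0.0008,0,0,0,-0.05,0],[-0.0142,-0.0008,0,0,0,-0.05,0],[-0.0142,-0.0008,0,0,0,-0.05,0],[-0.0142,-0.0008,0,0,0,-0.05,0]]'
python3 -m jog '[[-0.0142,-0.0008,0,0,0,-0.052,0],[-0.0142,-0.0008,0,0,0,-0.05,0],[-0.0142,-0.0008,0,0,0,-0.05,0],[-0.0142,-0.0008,0,0,0,-0.05,0],[-0.0142,-0.0008,0,0,0,-0.05,0]]'
python3 -m jog '[[-0.0142,-0.0008,0,0,0,-0.052,0],[-0.0142,-0.0008,0,0,0,-0.05,0],[-0.0142,-0.0008,0,0,0,-0.05,0],[-0.0142,-0.0008,0,0,0,-0.05,0]]'; done | grep -E 'eef|force: \['
python3 - <<'E'
from h import *
s=sense();p=s['eef_pos'];v=p[:2]-[634,159];r=np.hypot(*v);print(r,np.arctan2(-v[0],-v[1])-23/r);todo(p,np.pi-.4)
cv2.imwrite("pics/top3.png",cv2.resize(eyes.capture("top")[150:330,230:420,::-1],None,fx=3,fy=3))
E
```

```text
eef_pos: [396.9, -3.8, 217.1]
force: [-0.7, 2.1, 0.5]
eef_pos: [443.7, -57.1, 217.1]
force: [-0.2, 0.9, 0.5]
eef_pos: [489.8, -90.3, 217.2]
force: [-0.9, 0.9, 0.2]
287.9641097232122 0.44446525279231297
rotvec [ 0.     0.001 -0.041] shift after rot [0. 0. 0.] joints [-0.42  0.27  1.62  0.    1.25 -1.55] F [-0.9  0.9  0.2]
```

View pics/top3.png

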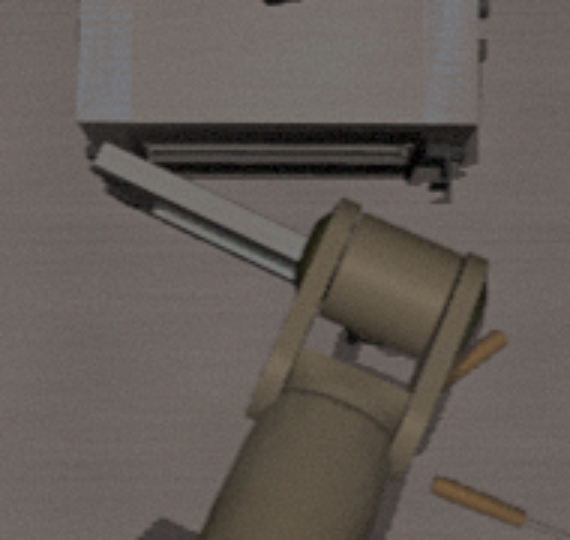

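The door is at about 0.44 rad, in light contact with the fingers, and the trays are home. I'll continue more slowly.

```bash
(python3 -m jog '[[-0.0114,-0.0004,0,0,0,-0.04,0],[-0.0114,-0.0004,0,0,0,-0.04,0],[-0.0114,-0.0004,0,0,0,-0.04,0],[-0.0114,-0.0004,0,0,0,-0.04,0]]'
python3 -m jog '[[-0.0086,-0.0004,0,0,0,-0.03,0],[-0.0086,-0.0004,0,0,0,-0.03,0],[-0.0057,-0.0003,0,0,0,-0.02,0],[-0.0057,-0.0003,0,0,0,-0.02,0],[-0.0057,-0.0003,0,0,0,-0.02,0]]'; python3 -m jog '[[-0.004,-0.0003,0,0,0,-0.014,0],[-0.003,-0.0002,0,0,0,-0.01,0]]' )| grep -E 'eef|force: \['
python3 - <<'E'
from h import *
s=sense();p=s['eef_pos'];v=p[:2]-[634,159];r=np.hypot(*v);print(s['time_s'],r,np.arctan2(-v[0],-v[1])-23/r);todo(p,np.pi-.05)
E
```

```text
eef_pos: [531.2, -108.4, 217.2]
force: [-1.0, -0.3, 0.1]
eef_pos: [564.6, -117.6, 217.0]
force: [-1.4, -0.9, 0.4]
eef_pos: [571.5, -119.2, 217.0]
force: [-1.0, -0.2, 1.0]
11.65 285.13555077656514 0.14047196783592072
rotvec [-0.     0.001 -0.087] shift after rot [0. 0. 0.] joints [-0.41  0.46  1.35  0.    1.33 -1.84] F [-1.  -0.2  1. ]
```

```bash
(python3 -m jog '[[-0.004,-0.0003,0,0,0,-0.014,0],[-0.004,-0.0003,0,0,0,-0.014,0],[-0.003,-0.0002,0,0,0,-0.01,0],[-0.003,-0.0002,0,0,0,-0.01,0],[-0.002,-0.0001,0,0,0,-0.007,0]]'
for i in 1 2 3 4 5 6; do python3 -m jog '[[-0.001,0,0,0,0,-0.0035,0]]'; done )| grep -E 'eef|force: \['
```

```text
eef_pos: [587.2, -122.2, 217.0]
force: [-1.5, -0.1, -0.4]
eef_pos: [588.1, -122.2, 217.0]
force: [-1.4, -0.3, -0.2]
eef_pos: [589.0, -122.3, 217.0]
force: [-0.8, -1.3, -0.3]
eef_pos: [589.9, -122.3, 217.0]
force: [-0.3, -0.5, -0.3]
eef_pos: [590.9, -122.4, 217.1]
force: [-0.9, -0.2, 0.3]
eef_pos: [592.0, -122.5, 217.1]
force: [-0.9, -0.9, 0.9]
eef_pos: [593.0, -122.6, 217.1]
force: [-0.6, -1.6, 0.1]
```

```bash
(python3 -m jog '[[-0.001,0,0,0,0,-0.0035,0]]'; python3 -m jog '[[-0.001,0,0,0,0,-0.0035,0]]'; python3 -m jog '[[-0.001,0,0,0,0,-0.0035,0]]'; python3 -m jog '[[-0.001,0,0,0,0,-0.0035,0]]'; python3 -m jog '[[-0.001,0,0,0,0,-0.0035,0]]'; python3 -m jog '[[-0.001,0,0,0,0,-0.0035,0]]' )| grep -E 'eef|force: \['
```

```text
eef_pos: [594.0, -122.6, 217.1]
force: [-0.8, -0.4, -0.5]
eef_pos: [594.7, -122.7, 217.0]
force: [-5.9, -0.6, 2.2]
eef_pos: [595.3, -122.8, 217.1]
force: [-6.9, -1.8, 2.3]
eef_pos: [596.2, -122.9, 217.1]
force: [-6.6, -0.9, 1.6]
eef_pos: [597.1, -123.0, 217.1]
force: [-7.1, -1.7, 2.1]
eef_pos: [598.0, -123.2, 217.1]
force: [-7.8, -2.0, 2.9]
```

```bash
(python3 -m jog '[[-0.0008,0,0,0,0,-0.003,0]]'; python3 -m jog '[[-0.0008,0,0,0,0,-0.003,0]]'; python3 -m jog '[[-0.0008,0,0,0,0,-0.003,0]]'; python3 -m jog '[[-0.0008,0,0,0,0,-0.003,0]]'; python3 -m jog '[[-0.0008,0,0,0,0,-0.003,0]]'; python3 -m jog '[[-0.0008,0,0,0,0,-0.003,0]]' )| grep -E 'eef|force: \['
```

```text
eef_pos: [598.7, -123.3, 217.1]
force: [-7.8, -2.0, 2.8]
eef_pos: [599.5, -123.4, 217.1]
force: [-9.6, -1.8, 3.0]
eef_pos: [600.2, -123.5, 217.1]
force: [-9.7, -2.2, 2.8]
eef_pos: [600.9, -123.5, 217.1]
force: [-11.0, -3.1, 4.0]
eef_pos: [601.8, -123.6, 217.1]
force: [-7.8, -3.5, 2.7]
eef_pos: [603.1, -123.6, 217.1]
force: [-2.7, -1.6, 0.0]
```

The force peaked at 11 N near x = 601 and then dropped, so the nose has crested. I'm continuing gently towards the snap.

```bash
(python3 -m jog '[[-0.0007,0,0,0,0,-0.0025,0]]'; python3 -m jog '[[-0.0007,0,0,0,0,-0.0025,0]]'; python3 -m jog '[[-0.0007,0,0,0,0,-0.0025,0]]'; python3 -m jog '[[-0.0007,0,0,0,0,-0.0025,0]]'; python3 -m jog '[[-0.0005,0,0,0,0,-0.0018,0]]' )| grep -E 'eef|force: \['
```

```text
eef_pos: [604.5, -123.2, 217.1]
force: [-0.6, -0.2, -0.7]
eef_pos: [605.4, -122.9, 217.1]
force: [0.1, -0.6, -0.7]
eef_pos: [606.0, -122.9, 217.0]
force: [0.5, -0.1, -0.2]
eef_pos: [606.7, -123.0, 217.0]
force: [-0.2, 0.5, 0.2]
eef_pos: [606.9, -123.0, 217.0]
force: [-2.1, 0.3, 1.1]
```

```bash
(python3 -m jog '[[-0.0004,0,0,0,0,-0.0014,0]]'; python3 -m jog '[[-0.0004,0,0,0,0,-0.0014,0]]'; python3 -m jog '[[-0.0004,0,0,0,0,-0.0014,0]]'; python3 -m jog '[[-0.0004,0,0,0,0,-0.0014,0]]' )| grep -E 'eef|force: \['
```

```text
eef_pos: [607.1, -123.0, 217.0]
force: [-4.3, 0.3, 1.5]
eef_pos: [607.5, -123.1, 217.0]
force: [-5.0, 0.0, 1.4]
eef_pos: [607.9, -123.1, 217.0]
force: [-4.9, 0.4, 1.4]
eef_pos: [608.4, -123.1, 217.0]
force: [-6.4, -0.1, 1.5]
```

```bash
(python3 -m jog '[[-0.0004,0,0,0,0,-0.0014,0]]'; python3 -m jog '[[-0.0004,0,0,0,0,-0.0014,0]]'; python3 -m jog '[[-0.0004,0,0,0,0,-0.0014,0]]'; python3 -m jog '[[-0.0004,0,0,0,0,-0.0014,0]]' )| grep -E 'eef|force: \['
```

```text
eef_pos: [608.5, -123.2, 217.0]
force: [-9.4, -0.4, 4.0]
eef_pos: [608.5, -123.2, 217.0]
force: [-11.6, 0.4, 3.1]
eef_pos: [608.5, -123.2, 217.0]
force: [-14.3, 0.6, 5.5]
eef_pos: [608.6, -123.2, 217.1]
force: [-17.3, 0.4, 6.8]
```

A hard stop at x = 608.5 with 18 N: the edge is on the foot. I'll ease off slowly and see whether the door follows.

```bash
(python3 -m jog '[[0.0008,0,0,0,0,0,0]]'; python3 -m jog '[[0.0008,0,0,0,0,0,0]]'; python3 -m jog '[[0.0005,0,0,0,0,0,0]]'; python3 -m jog '[[0.0005,0,0,0,0,0,0]]'; python3 -m jog '[[0.0005,0,0,0,0,0,0]]'; python3 -m jog '[[0.0005,0,0,0,0,0,0]]'; python3 -m jog '[[0.0005,0,0,0,0,0,0]]'; python3 -m jog '[[0.001,0,0,0,0,0,0]]'; python3 -m jog '[[0.001,0,0,0,0,0,0]]' )| grep -E 'eef|force: \['
```

```text
eef_pos: [608.4, -123.2, 217.0]
force: [-8.0, 0.0, 2.9]
eef_pos: [608.3, -123.2, 217.0]
force: [-4.3, 0.3, 0.7]
eef_pos: [608.0, -123.2, 217.0]
force: [-4.2, 0.5, 1.0]
eef_pos: [607.6, -123.2, 217.0]
force: [-3.5, -0.4, -0.0]
eef_pos: [607.2, -123.1, 217.0]
force: [-2.9, -0.6, 0.6]
eef_pos: [606.7, -123.1, 217.0]
force: [-1.2, -0.7, 0.2]
eef_pos: [606.5, -123.1, 217.1]
force: [0.2, -0.1, 0.4]
eef_pos: [605.4, -123.1, 217.1]
force: [0.9, -0.4, 0.0]
eef_pos: [604.2, -123.1, 217.0]
force: [0.5, -0.9, -0.1]
```

```bash
python3 -m jog '[[0.03,0,0,0,0,0,0],[0.04,0,0,0,0,0,0],[0.04,0,-0.03,0,0,0,0],[0.03,0,-0.03,0,0,0,0],[0,0,0,0,0,0,0]]'|head -2
python3 - <<'E'
from h import *
f=lambda i:cv2.resize(i[:,:,::-1],None,fx=4,fy=4,interpolation=cv2.INTER_CUBIC)
a=f(eyes.capture("side")[180:320,290:390]);b=f(eyes.capture("top")[160:300,335:435]);
cv2.imwrite("pics/s4.png",cv2.convertScaleAbs(np.hstack([a,b]),alpha=1.3))
E
```

```text
time_s: 16.65
eef_pos: [462.9, -123.5, 281.1]
```

View pics/s4.png

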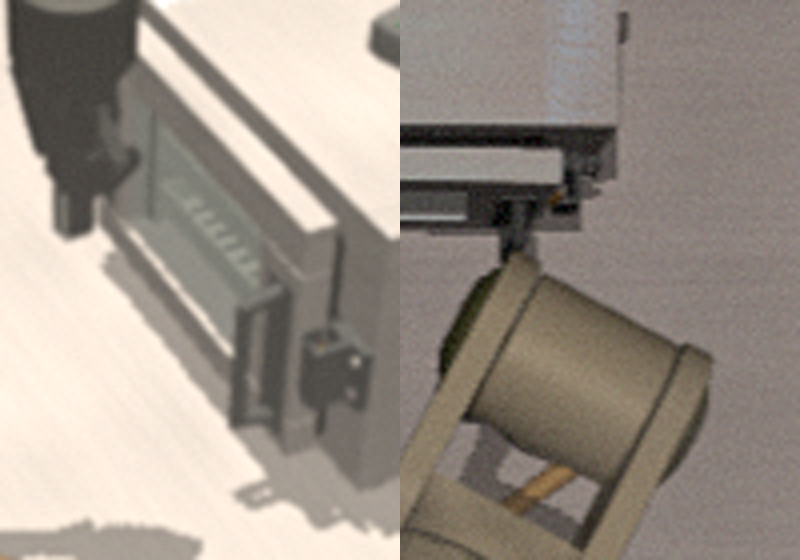

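The door is shut and parallel to the front, and the brass nose sits by the strike (right crop, (555,198)). The image can't settle whether it's latched, so I'll check by touch where the door rests now.

```bash
(python3 -m jog '[[-0.03,0,0.03,0,0,0,0],[-0.04,0,0.033,0,0,0,0],[-0.04,0,0,0,0,0,0],[-0.024,0,0,0,0,0,0],[0,0,0,0,0,0,0]]'; python3 -m jog '[[-0.004,0,0,0,0,0,0],[-0.001,0,0,0,0,0,0]]'; python3 -m jog '[[-0.001,0,0,0,0,0,0]]';python3 -m jog '[[-0.001,0,0,0,0,0,0]]'; python3 -m jog '[[-0.0007,0,0,0,0,0,0]]';python3 -m jog '[[-0.0007,0,0,0,0,0,0]]';python3 -m jog '[[-0.0004,0,0,0,0,0,0]]' )| grep -E 'eef|force: \['
```

```text
eef_pos: [598.7, -122.6, 212.1]
force: [-0.3, 0.5, 0.8]
eef_pos: [601.5, -123.0, 214.5]
force: [-0.2, 0.6, -0.2]
eef_pos: [602.4, -123.1, 215.2]
force: [-0.7, -0.4, -0.3]
eef_pos: [603.4, -123.2, 215.5]
force: [0.4, 0.3, 0.2]
eef_pos: [604.2, -123.2, 215.5]
force: [0.4, -0.7, -0.1]
eef_pos: [605.0, -123.2, 215.4]
force: [0.1, -0.5, -0.6]
eef_pos: [605.4, -123.1, 215.3]
force: [-0.1, 0.6, 0.2]
```

```bash
(python3 -m jog '[[-0.0005,0,0,0,0,0,0]]';python3 -m jog '[[-0.0005,0,0,0,0,0,0]]'; python3 -m jog '[[-0.0005,0,0,0,0,0,0]]';python3 -m jog '[[-0.0005,0,0,0,0,0,0]]';python3 -m jog '[[-0.0005,0,0,0,0,0,0]]'; python3 -m jog '[[-0.0005,0,0,0,0,0,0]]' )| grep -E 'eef|force: \['
```

```text
eef_pos: [606.0, -123.1, 215.3]
force: [-0.4, -0.5, 0.3]
eef_pos: [606.5, -123.1, 215.2]
force: [-1.0, 0.8, -0.6]
eef_pos: [606.8, -123.1, 215.2]
force: [-2.8, -0.2, 1.4]
eef_pos: [607.1, -123.1, 215.2]
force: [-3.2, -0.3, 2.0]
eef_pos: [607.6, -123.2, 215.2]
force: [-4.9, 0.1, 1.7]
eef_pos: [608.2, -123.2, 215.2]
force: [-5.2, -0.3, 2.2]
```

The door has stayed exactly where it was released (x ≈ 606.6). It is held there against the seal with the expected ~2 mm of play to the foot, so it's latched. I'll retreat and hand in.

```bash
python3 -m jog '[[0.001,0,0,0,0,0,0],[0.001,0,0,0,0,0,0],[0.002,0,0,0,0,0,0],[0.03,0,0,0,0,0,0],[0.04,0,0,0,0,0,0]]'|sed -n '2p;4p'; python3 -m jog '[[0.03,0,-0.03,0,0,0,0],[0,0,-0.03,0,0,0,0],[0,0,0,0,0,0,0]]'|sed -n '1,2p;4p'
python3 -c "
from rig import finish_job
print(finish_job())"
```

```text
eef_pos: [534.2, -123.0, 214.6]
force: [0.5, -0.6, 0.4]
time_s: 19.35
eef_pos: [505.2, -123.6, 279.4]
force: [-0.2, 0.8, -0.0]
the job is handed in; nothing more can be done
None
```

The top tray is home on its stops, and the door was swung closed gently and pressed shut with at most about 19 N; a second touch found it still held on its latch. I handed the job in at 19.4 s with the robot clear of everything.

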